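Load the warming drawer and start it

ROBOT

A 6-joint arm with a two-finger parallel gripper is mounted at the origin on the work surface. World frame = base frame: x ahead of the robot, y to its left, z up, the work surface at z = 0. Lengths are in m, angles in rad, forces in N, time in s.
With the tool pointing down it reaches from about 0.3 to 0.875 m from the base axis. Payload 6.4 kg.
Tool frame: the origin (TCP) lies on the centre line of the jaws, within the pads' length; the fingertips stand 8 mm ahead of it and the grasp point (between the pads) lies 11 mm behind it; z points along the fingers, y is the line along which they close (so a half turn about z gives the same grasp; the last joint's range is limited). The gripper opens to 85 mm and grips with 20 to 120 N. Pads are 22 mm wide; open, the fingers measure 114 mm over their backs; the gripper's body (76 mm by 85 mm) begins 54 mm behind the grasp point. The pads swing forward as they close: fully open they stand 13 mm farther back than shut.
Start: joints at [0.912, 0.181, 1.607, -0, 1.354, -0.206], TCP at [0.252, 0.517, 0.239] pointing down, gripper open.
Joint ranges: [-2.99, 2.99], [-0.89, 2.07], [0.3, 2.58], [-1.14, 4.28], [0, 2.63], [-3.12, 3.12]. Speed limits (rad/s): [2.57, 2.57, 3.01, 3.14, 3.14, 3.14].

INTERFACE

Orientations are given as a unit quaternion [w, x, y, z].
In Python, from bench import ctrl gives the robot as it stands.
- The arm moves only by the shell command python3 -m handwheel 'ROWS' [OPENING]. ROWS is JSON, a list that holds one entry, the list of rows, each a list of 4 numbers: the shift along the tool's x, y, z each as a share of 20 cm, from -1 to 1, then the turn about the tool's z as a share of 1.5 rad, from -1 to 1. In form: [[[x, y, z, twist], ...]]. A call has 1 to 10 rows; each row is the pose to reach, as a shift and turn from the pose commanded when the call began, along the tool's axes at that moment; what a row does not reach only later rows make up. A row lasts 1/8 s, in which the tool goes at most 62.5 mm and 10.7 degrees, less where a joint would pass 70% of its speed; a pose out of reach is approached as far as the arm can. A call with a number of a shift or a turn outside -1 to 1 is refused whole. A call with a gripper value outside its range is refused whole. OPENING is the finger opening in mm, from 0 to 85.4, set as the call begins (- or left out, the last holds). The fingers move at their own pace and stop on an object; the grip force is fixed at half the most. Time passes only in rows, so rows that repeat a pose let the fingers close. It gives the time, the measured TCP pose, the force, the opening and the grip force at its end, in the units of the state.
- ctrl.get_obs(): the state, without advancing time (a new reading comes with each control period).
- ctrl.camera(name): name is "scene" or "top" or "wrist"; returns a dict with "color" (400x640x3 uint8, red, green, blue), "range_z" (400x640 float32, m along the optical axis (not along the pixel's ray), 0 where there is no reading), "K" (3x3 intrinsics, pixels), "pose" (4x4, takes a point from camera to world coordinates); the wrist camera has in their place "T_tool_cam" (4x4, takes a point from camera to tool coordinates, whose origin is the TCP and whose axes are the flange's). Camera axes: x right, y down, z forward; pixel columns grow to the right and rows downward; lengths in m; the calibration is good to about 2 mm. A picture is of the moment at which its call begins: read the wrist's pose just before it.
- ctrl.hand_in(): hands the job in; it is judged then, once.
The state is a dict: "time_s": time; "q": joint angles; "dq": joint speeds; "joint_efforts": joint torques, N m; "eef_pos": TCP position; "eef_rot": TCP orientation; "wrist_force": force on the tool from outside, world axes, zero at the start; "torque": the same for the moment, N m; "opening": opening from 0.0 (shut) to 1.0 (fully open); "grasp_force": force on a finger pad.
Only numpy, scipy, OpenCV 4.12 (cv2) and the standard library are available. Lean on these libraries where they do the work, as an engineer would, in place of code of your own. Each camera call takes 0.05 s, during which the arm holds its last target. There are 200 camera calls.

TASK

The small aluminium pastry rings and square frames (four or five of them, not the big cake ring at the back) have just been washed: stand every one of them flat on the floor of the open warming drawer, none stacked, and push the drawer fully home until it clicks in. Turn the timer dial to mark 4, and only when the loaded drawer is home and the dial set, press the start plunger right to the bottom for a moment and let it come up again. Leave the salt cellar, the whisk and the scraper where they are.

Things in the scene. Friction and masses are not known exactly. Their poses are not given: they have to be found in the camera images.
- ring1: small round pastry ring of bare aluminium, open top and bottom: 60 mm outside diameter, 53 mm inside, 45 mm high; stands on an open end. Origin: centre of its underside, z up. May be absent (None).
- ring2: small round pastry ring of bare aluminium, open top and bottom: 60 mm outside diameter, 53 mm inside, 45 mm high; stands on an open end. Origin: centre of its underside, z up. May be absent (None).
- ring3: small round pastry ring of bare aluminium, open top and bottom: 60 mm outside diameter, 53 mm inside, 45 mm high; stands on an open end. Origin: centre of its underside, z up. May be absent (None).
- frame1: small square pastry frame of bare aluminium, open top and bottom: 58 mm by 58 mm outside, 4 mm walls, 45 mm high; stands on an open end. Origin: centre of its underside, x and y parallel to its sides, z up. May be absent (None).
- frame2: small square pastry frame of bare aluminium, open top and bottom: 58 mm by 58 mm outside, 4 mm walls, 45 mm high; stands on an open end. Origin: centre of its underside, x and y parallel to its sides, z up. May be absent (None).
- warmer: warming drawer: low steel cabinet fixed to the counter, 190 mm deep (its x), 350 mm wide (its y), 100 mm high. Its front, with the drawer, faces the robot (its -x). On its top, 40 mm behind the front edge, are a timer dial (95 mm to its +y side) and a start plunger (70 mm to its -y side). Origin: centre of its underside.
- drawer (a joint): how far the drawer is out, m: 0 = home (a sprung catch seats it over the last 10 mm; passing the catch takes about 5 N), 0.175 = fully out. It slides out along the cabinet's -x and starts out.
- drawer_in (a point): centre of the drawer's inner floor, moves with the drawer; the inside measures 155 mm (x, the sliding direction) by 315 mm (y), walls 40 mm high above the floor and 5 mm thick, except the front panel, which rises 64 mm above the floor. z up.
- drawer_handle (a point): middle of the drawer's bar handle, 50 mm above the counter: horizontal bar along the drawer's y, 12 mm thick, 120 mm long, its axis 18 mm in front of the front panel.
- timer (a joint): angle of the timer dial, rad: 0 = mark 0 (short bar), then one click every 0.4 rad, clockwise seen from above, to mark 6 at 2.4. Mark k is a radial row of k black dots on the cabinet top, so the value at mark k is 0.4 k.
- timer_grip (a point): on the dial's vertical axis, 128 mm above the counter, where to grip it: the grip is an upright bar 60 mm long (point x), 16 mm thick (point y), standing from 111 to 141 mm above the counter on a round skirt 72 mm across. Site x points along the bar to the end with the black line, the pointer, and turns with the dial.
- start (a joint): how far the start plunger is pressed, m: 0 = up, 0.020 = fully down (spring, 3 N at first and 9 N at the bottom; it comes back up by itself).
- start_top (a point): centre of the top of the plunger's white mushroom head, 44 mm across; 146 mm above the counter when up, 126 mm when fully down.
- salt: bystander: white ceramic salt cellar with a wooden hinged lid, 82 mm across, 54 mm high, stands among the rings. Origin: centre of its underside.
- whisk: bystander: steel whisk lying on the counter, 290 mm long, along its x, 52 mm across. Origin: on the counter between handle and wires.
- scraper: bystander: green silicone scraper with a wooden handle lying on the counter, 250 mm long, along its x, 55 mm wide. Origin: on the counter under its handle's front part.
There are look-alikes about, which are no part of the job. Leave any green look-alike of the ring3 alone.

How it is judged:
By the outcome, as a careful person would: the job done as asked, in the order asked, and still so for the second after the job is handed in, with the robot touching nothing.
Of ring1, ring2, ring3, frame1, frame2 only 4 to 5 are there at a start; the rules pass over those that are not, and their reading is None.
At some moment in a run one of ring1, ring2, ring3, frame1, frame2 may be knocked a few centimetres aside while the robot is not near it.
It also fails if it takes over 210 s, if anything falls off the work surface, if the arm or the gripper's body presses on something with over 40 N, if the wrist force passes 120 N, or if a joint passes its speed limit or range.

## Working session

There is one attempt and no reset: what is moved stays moved. The work goes in short steps, Python scripts to look and compute and a shell command to move; the robot and the scene stay as the last step left them, time stands still between calls to the robot, and variables do not carry over. Pictures are saved under pics/ and viewed, at most 14 in all, crops included, and the job is handed in when it is done.

```bash
ls; mkdir -p pics
cat > h.py <<'E'
import numpy as np, cv2
from bench import ctrl
from scipy.spatial.transform import Rotation as R
def rot(q): return R.from_quat([q[1],q[2],q[3],q[0]]).as_matrix()
def cam(name):
    o=ctrl.get_obs(); c=ctrl.camera(name)
    if name=="wrist":
        T=np.eye(4);T[:3,:3]=rot(o["eef_rot"]);T[:3,3]=o["eef_pos"];c["pose"]=T@c["T_tool_cam"]
    return c
def save(c,fn): cv2.imwrite("pics/"+fn,c["color"][:,:,::-1])
def ray(c,u,v,z):
    d=c["pose"][:3,:3]@np.linalg.inv(c["K"])@np.array([u,v,1.]);o=c["pose"][:3,3]
    return o+d*(z-o[2])/d[2]
def cloud(c):
    v,u=np.mgrid[:400,:640];p=np.stack([u,v,np.ones_like(u)],-1)@np.linalg.inv(c["K"]).T*c["range_z"][...,None]
    return p@c["pose"][:3,:3].T+c["pose"][:3,3]
def proj(c,p):
    q=np.linalg.inv(c["pose"])@np.append(p,1);q=c["K"]@q[:3];return q[:2]/q[2]
E
python3 - <<'E'
from h import *
for n in["scene","top"]:
    c=cam(n);save(c,n+"0.png");np.save(n+"0.npy",c,allow_pickle=True);print(n,c["pose"].round(3).tolist(),c["K"][0,0])
print(ctrl.get_obs())
E
```

```text
pics
scene [[-0.447, 0.571, -0.689, 1.23], [0.895, 0.297, -0.334, 0.341], [0.014, -0.765, -0.643, 0.766], [0.0, 0.0, 0.0, 1.0]] 362.8819371153232
top [[-0.016, -0.985, 0.173, 0.275], [-1.0, 0.016, -0.004, -0.022], [0.001, -0.173, -0.985, 1.427], [0.0, 0.0, 0.0, 1.0]] 439.9099337352929
{'time_s': 0.1, 'q': array([ 9.11709680e-01,  1.81476744e-01,  1.60791419e+00, -2.61040197e-05,
        1.35380654e+00, -2.06274771e-01]), 'dq': array([-1.30436806e-03, -1.28683054e-03, -3.25460599e-03, -7.04765442e-05,
       -1.10350028e-03, -4.36319596e-04]), 'joint_efforts': array([ 1.24843908e-03, -4.45876586e+01, -3.52242279e+01, -1.83482548e-04,
        4.00533216e-03, -3.58458419e-05]), 'eef_pos': array([0.25123118, 0.51666544, 0.23846563]), 'eef_rot': array([-3.24885701e-04,  2.24473821e-01,  9.74479789e-01, -7.33806696e-04]), 'wrist_force': array([ 0.04091147, -0.3405849 , -0.08764719]), 'torque': array([0.00910029, 0.03419673, 0.02386242]), 'grasp_force': 0.0, 'opening': 1.0016945188144049}
```

View pics/top0.png

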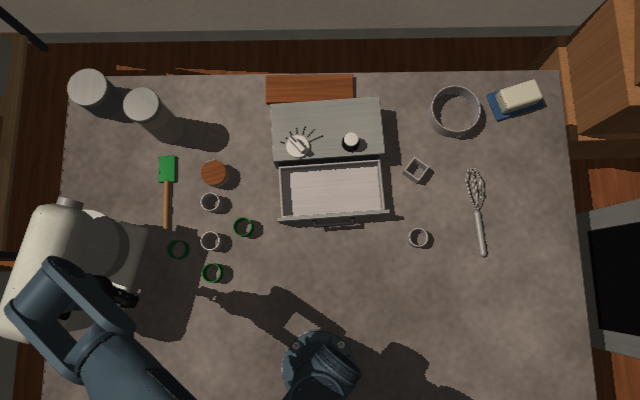

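View pics/scene0.png

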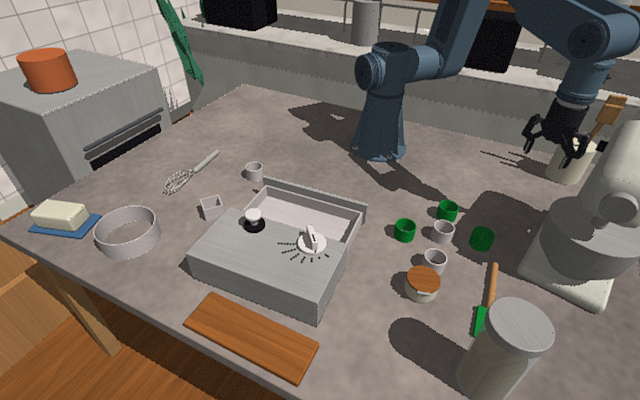

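Top view: bare rings at (210,202), (210,241), (418,238), and one frame at (416,171). The three green look-alikes are at (243,227), (178,250), (213,273), and the salt is at (214,173). The drawer is open, with its interior around (333,190). The dial is at (297,146) and the plunger at (351,141). Scene view confirms four aluminium pieces.

Run:
```python
from h import *
T=np.load("top0.npy",allow_pickle=True).item();S=np.load("scene0.npy",allow_pickle=True).item()
ct,cs=cloud(T),cloud(S)
for n,uv in dict(rA=(210,202),rB=(210,241),rC=(418,238),fr=(416,171),salt=(214,173),g1=(243,227),g2=(178,250),g3=(213,273)).items():
    g=ray(T,*uv,0.04)
    for nm,c in(("T",ct),("S",cs)):
        d=np.linalg.norm(c[...,:2]-g[:2],axis=2);m=(d<.055)&(c[...,2]>.02)&(c[...,2]<.08)
        z=c[...,2][m]
        if m.sum()<8: print(n,nm,"few");continue
        zt=np.percentile(z,90);k=m&(c[...,2]>zt-.008)
        pts=c[k][:,:2].astype(np.float32);(x,y),(w,h),a=cv2.minAreaRect(pts);e,r=cv2.minEnclosingCircle(pts)
        print(n,nm,g[:2].round(3),"ztop %.3f"%zt,k.sum(),"rect",np.round([x,y,w,h],3),round(a,1),"circ",np.round([*e,r],3))
# cabinet top
for nm,c in(("T",ct),("S",cs)):
    m=(abs(c[...,2]-.1)<.006)&(c[...,0]>.4)&(c[...,1]<.25)&(c[...,1]>-.3)
    mm=cv2.morphologyEx(m.astype(np.uint8),cv2.MORPH_OPEN,np.ones((5,5)))>0
    print(nm,"cab",cv2.minAreaRect(c[mm][:,:2].astype(np.float32)),np.median(c[mm][:,2]))
    f=(c[...,2]<.03)&(c[...,2]>.004)&(c[...,0]>.35)&(c[...,0]<.62)&(abs(c[...,1]+.0)<.2)
    mm=cv2.morphologyEx(f.astype(np.uint8),cv2.MORPH_OPEN,np.ones((5,5)))>0
    if mm.sum()>20: print(nm,"floor",cv2.minAreaRect(c[mm][:,:2].astype(np.float32)),np.median(c[mm][:,2]))
im=cv2.resize(T["color"][95:285,190:440],None,fx=3.15,fy=3.15,interpolation=cv2.INTER_CUBIC)[:600,:800]
cv2.imwrite("pics/topz.png",im[:,:,::-1])
```

```text
rA T [0.517 0.339] ztop 0.046 73 rect [0.518 0.34  0.058 0.057] 72.2 circ [0.518 0.34  0.03 ]
rA S [0.517 0.339] ztop 0.046 145 rect [0.519 0.339 0.058 0.06 ] 73.7 circ [0.519 0.337 0.031]
rB T [0.392 0.336] ztop 0.047 82 rect [0.394 0.336 0.057 0.058] 65.2 circ [0.394 0.336 0.03 ]
rB S [0.392 0.336] ztop 0.045 139 rect [0.395 0.334 0.058 0.058] 36.7 circ [0.394 0.334 0.032]
rC T [ 0.391 -0.319] ztop 0.046 80 rect [ 0.394 -0.318  0.058  0.058] 4.8 circ [ 0.395 -0.318  0.03 ]
rC S [ 0.391 -0.319] ztop 0.046 94 rect [ 0.395 -0.321  0.06   0.058] 56.8 circ [ 0.394 -0.319  0.031]
fr T [ 0.608 -0.325] ztop 0.047 95 rect [ 0.616 -0.323  0.058  0.06 ] 50.9 circ [ 0.615 -0.324  0.039]
fr S [ 0.608 -0.325] ztop 0.046 141 rect [ 0.616 -0.326  0.062  0.058] 52.1 circ [ 0.615 -0.325  0.041]
salt T [0.611 0.329] ztop 0.057 481 rect [0.611 0.33  0.081 0.081] 63.1 circ [0.613 0.33  0.043]
salt S [0.611 0.329] ztop 0.056 765 rect [0.612 0.328 0.082 0.081] 58.4 circ [0.614 0.327 0.045]
g1 T [0.435 0.233] ztop 0.047 68 rect [0.437 0.236 0.058 0.057] 87.0 circ [0.437 0.236 0.03 ]
g1 S [0.435 0.233] zto
[... 287 characters left out ...]
046 78 rect [0.296 0.331 0.06  0.055] 89.1 circ [0.295 0.331 0.031]
g3 S [0.292 0.324] ztop 0.046 122 rect [0.296 0.328 0.06  0.059] 0.6 circ [0.295 0.328 0.031]
T cab ((0.7377234101295471, -0.03583258390426636), (0.1921517699956894, 0.3497453033924103), 2.8101797103881836) 0.09960496627587523
T floor ((0.5533806085586548, -0.04483480751514435), (0.14528030157089233, 0.3132286071777344), 3.3219363689422607) 0.018572214476230142
S cab ((0.7375637292861938, -0.03800208866596222), (0.19270649552345276, 0.3517177402973175), 3.4567365646362305) 0.10086228873236064
S floor ((0.5207033753395081, -0.05189032852649689), (0.10104469209909439, 0.2968105375766754), 3.099660873413086) 0.02025531741918485
```

View pics/topz.png

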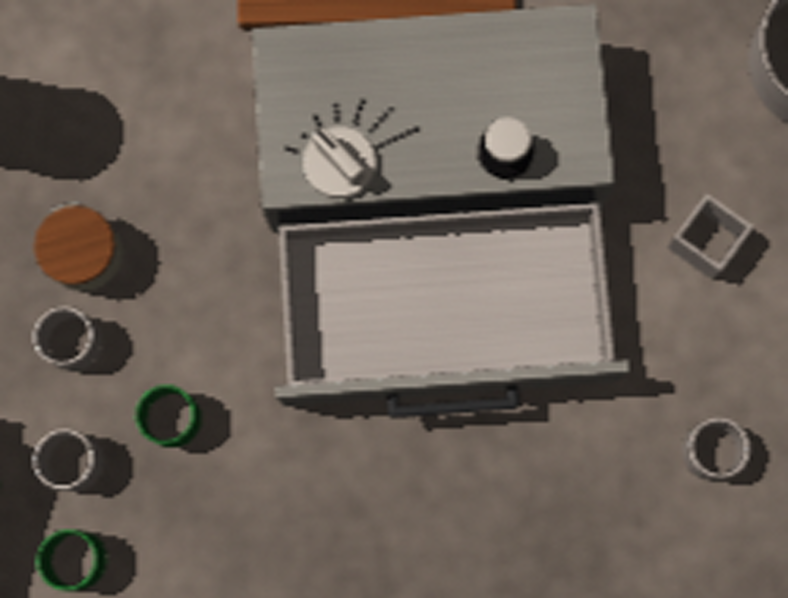

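```bash
cat >> h.py <<'E'
def go(x,y,z,yaw=None):
    """shares from present pose to target; yaw = wanted direction of tool y, deg (mod 180)"""
    o=ctrl.get_obs();M=rot(o["eef_rot"]);d=M.T@(np.array([x,y,z])-o["eef_pos"])/.2
    cur=np.degrees(np.arctan2(M[1,1],M[0,1]));tw=0
    if yaw is not None: tw=-np.radians((yaw-cur+90)%180-90)/1.5
    print("pos",o["eef_pos"].round(4),"yaw %.1f"%cur,"q",o["q"].round(2),"t",o["time_s"],"-> shares",d.round(3),round(tw,3))
def tops(c,g,r=.055,lo=.02,hi=.08):
    p=cloud(c);m=(np.linalg.norm(p[...,:2]-np.array(g),axis=2)<r)&(p[...,2]>lo)&(p[...,2]<hi)
    if m.sum()<8: return None
    zt=np.percentile(p[...,2][m],90);k=m&(p[...,2]>zt-.008);(x,y),(w,h),a=cv2.minAreaRect(p[k][:,:2].astype(np.float32))
    return np.round([x,y,zt,w,h,a],3)
E
python3 - <<'E'
from h import *
T=np.load("top0.npy",allow_pickle=True).item();S=np.load("scene0.npy",allow_pickle=True).item()
a=np.radians(3.1);Rm=np.array([[np.cos(a),np.sin(a)],[-np.sin(a),np.cos(a)]])
for nm,C in(("T",T),("S",S)):
    p=cloud(C);L=(p[...,:2]-np.array([.7376,-.037]))@Rm.T
    z=p[...,2]
    def rng(m,t):
        q=L[m]; print(nm,t,m.sum(),np.percentile(q,[2,50,98],axis=0).round(3).tolist(),np.median(z[m]).round(4))
    box=(L[...,0]<-.1)&(L[...,0]>-.33)&(abs(L[...,1])<.2)
    rng(box&(abs(z-.084)<.006)&(L[...,0]<-.2),"front top")
    rng(box&(abs(z-.060)<.005)&(L[...,1]>.14),"+y wall")
    rng(box&(abs(z-.060)<.005)&(L[...,1]<-.14),"-y wall")
    rng(box&(abs(z-.060)<.005)&(abs(L[...,1])<.13)&(L[...,0]>-.16),"back wall")
    rng(box&(z>.04)&(z<.062)&(abs(L[...,1])<.1)&(L[...,0]<-.27),"handle")
    rng(box&(z>.008)&(z<.03)&(abs(L[...,1])<.16)&(L[...,0]>-.26),"floor")
    t=(abs(L[...,0]+.055)<.05)&(abs(L[...,1]-.095)<.05)
    rng(t&(z>.128),"dial bar");print(cv2.minAreaRect(p[t&(z>.13)&(z<.15)][:,:2].astype(np.float32)))
    t=(abs(L[...,0]+.055)<.04)&(abs(L[...,1]+.07)<.04)
    rng(t&(z>.138),"plunger");print(p[t&(z>.138)].mean(0),p[t&(z>.138)].max(0))
go(.518,.339,.12);go(.518,.339,.025)
E
```

```text
T front top 428 [[-0.282, -0.165], [-0.276, -0.003], [-0.269, 0.165]] 0.0855
T +y wall 88 [[-0.27, 0.141], [-0.189, 0.16], [-0.105, 0.163]] 0.0586
T -y wall 95 [[-0.28, -0.161], [-0.191, -0.158], [-0.105, -0.145]] 0.059
T back wall 132 [[-0.109, -0.124], [-0.105, -0.0], [-0.102, 0.12]] 0.0586
T handle 229 [[-0.305, -0.082], [-0.297, -0.0], [-0.281, 0.077]] 0.0542
T floor 4430 [[-0.254, -0.152], [-0.182, 0.001], [-0.108, 0.153]] 0.0187
T dial bar 112 [[-0.081, 0.075], [-0.057, 0.097], [-0.033, 0.117]] 0.1405
((0.6765624284744263, 0.05632003769278526), (0.06059518828988075, 0.01590668596327305), 40.142799377441406)
T plunger 158 [[-0.075, -0.088], [-0.056, -0.069], [-0.036, -0.049]] 0.1456
[ 0.68577325 -0.10810791  0.14547439] [ 0.70755114 -0.08833772  0.15076843]
S front top 507 [[-0.282, -0.165], [-0.272, 0.011], [-0.268, 0.165]] 0.0864
S +y wall 111 [[-0.274, 0.141], [-0.23, 0.158], [-0.139, 0.169]] 0.0594
S -y wall 103 [[-0.271, -0.17], [-0.219, -0.16], [-0.137, -0.144]] 0.06Traceback (most recent call last):
  File "<stdin>", line 13, in <module>
  File "<stdin>", line 8, in rng
    return _quantile_unchecked(
        a, q, axis, out, overwrite_input, method, keepdims, weights)
    return _ureduce(a,
                    func=_quantile_ureduce_func,
    ...<5 lines>...
                    overwrite_input=overwrite_input,
                    method=method)
    r = func(a, **kwargs)
    result = _quantile(arr,
                       quantiles=q,
    ...<2 lines>...
                       out=out,
                       weights=wgt)
    slices_having_nans = np.isnan(arr[-1, ...])
                                  ~~~^^^^^^^^^
IndexError: index -1 is out of bounds for axis 0 with size 0
```

Run:
```python
from h import *
go(.518,.339,.12);go(.518,.339,.025)
```

```text
pos [0.2512 0.5167 0.2385] yaw 64.1 q [ 0.91  0.18  1.61 -0.    1.35 -0.21] t 0.1 -> shares [-1.588 -0.214  0.592] 0
pos [0.2512 0.5167 0.2385] yaw 64.1 q [ 0.91  0.18  1.61 -0.    1.35 -0.21] t 0.1 -> shares [-1.588 -0.214  1.067] 0
```

```bash
python3 -m handwheel '[[[-0.8,-0.1,0,0],[-0.8,-0.1,0,0],[-0.8,-0.1,0,0],[-0.8,-0.1,0,0],[-0.8,-0.1,0,0]]]' 85
python3 -m handwheel '[[[-0.788,-0.114,0.5,0],[-0.788,-0.114,0.5,0],[-0.788,-0.114,0.5,0],[-0.788,-0.114,0.5,0],[-0.788,-0.114,0.5,0],[-0.788,-0.114,0.5,0],[-0.788,-0.114,0.5,0]]]'
python3 - <<'E'
from h import *
T=cam("top");S=cam("scene")
print(tops(T,(.518,.339)),tops(S,(.518,.339)));
W=cam("wrist");save(W,"w1.png");print(tops(W,(.518,.339)))
go(.518,.339,.025)
E
```

```text
time_s: 0.72
eef_pos: [0.3861, 0.4292, 0.2389]
eef_rot: [-0.0, 0.225, 0.974, -0.0]
wrist_force: [-0.0, 0.8, 0.2]
opening: 0.996
grasp_force: 0.0
time_s: 1.6
eef_pos: [0.5179, 0.341, 0.1405]
eef_rot: [0.001, 0.223, 0.975, 0.001]
wrist_force: [0.1, -0.4, -0.8]
opening: 0.995
grasp_force: 0.0
[5.3000e-01 3.2800e-01 4.8000e-02 3.5000e-02 8.3000e-02 8.2051e+01] [5.2000e-01 3.3900e-01 4.6000e-02 5.9000e-02 5.9000e-02 8.9182e+01]
[5.280e-01 3.350e-01 4.500e-02 5.900e-02 8.000e-02 5.585e+01]
pos [0.5182 0.3403 0.1399] yaw 64.1 q [ 0.39  0.38  1.57  0.    1.19 -0.73] t 1.75 -> shares [-0.002 -0.007  0.575] 0
```

View pics/w1.png

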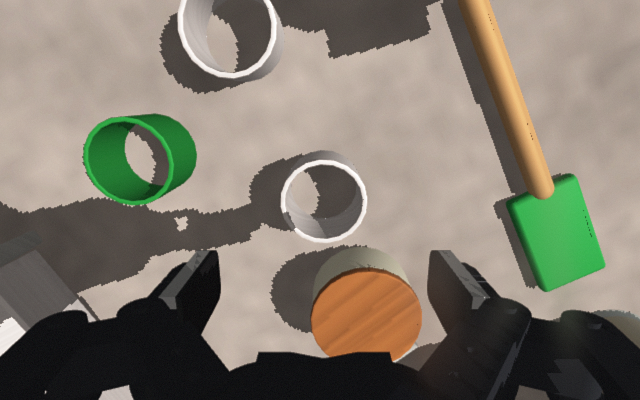

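```bash
python3 -m handwheel '[[[0,-0.005,0.2,0],[0,-0.005,0.4,0],[0,-0.005,0.575,0],[0,-0.005,0.575,0],[0,-0.005,0.575,0]]]'
python3 -m handwheel '[[[0,0,0,0],[0,0,0,0],[0,0,0,0],[0,0,0,0],[0,0,0,0],[0,0,0,0],[0,0,0,0],[0,0,0,0]]]' 45
python3 -m handwheel '[[[0,0,-0.2,0],[0,0,-0.4,0],[0,0,-0.7,0],[0,0,-0.7,0],[0,0,-0.7,0]]]'
python3 - <<'E'
from h import *
go(.544,.067,.17,3.1)
E
```

```text
time_s: 2.38
eef_pos: [0.5189, 0.3392, 0.0257]
eef_rot: [0.001, 0.224, 0.974, 0.001]
wrist_force: [0.6, -0.6, -0.4]
opening: 0.995
grasp_force: 0.0
time_s: 3.38
eef_pos: [0.5196, 0.3394, 0.027]
eef_rot: [0.002, 0.224, 0.974, 0.001]
wrist_force: [-1.5, 0.0, 8.2]
opening: 0.685
grasp_force: 63.7
time_s: 4.0
eef_pos: [0.518, 0.3388, 0.165]
eef_rot: [0.001, 0.224, 0.974, 0.0]
wrist_force: [-0.5, 0.0, -1.8]
opening: 0.687
grasp_force: 64.6
pos [0.518  0.3388 0.165 ] yaw 64.1 q [ 0.39  0.35  1.56  0.    1.24 -0.73] t 4.0 -> shares [-0.711 -1.165 -0.025] 0.709
```

```bash
python3 -m handwheel '[[[-0.4,-0.6,-0.02,0.2],[-0.4,-0.6,-0.02,0.71],[-0.4,-0.6,-0.02,0.71],[-0.4,-0.6,-0.02,0.71],[-0.4,-0.6,-0.02,0.71],[-0.4,-0.6,-0.02,0.71],[-0.4,-0.6,-0.02,0.71],[-0.4,-0.6,-0.02,0.71]]]'
python3 - <<'E'
from h import *
go(.544,.067,.17,3.1);go(.544,.067,.05,3.1)
E
```

```text
time_s: 5.0
eef_pos: [0.5368, 0.1958, 0.1673]
eef_rot: [-0.001, 0.687, 0.726, -0.001]
wrist_force: [0.2, -0.6, -0.4]
opening: 0.688
grasp_force: 64.7
pos [0.5368 0.1958 0.1673] yaw 3.2 q [0.14 0.25 1.68 0.   1.22 0.09] t 5.0 -> shares [-0.645  0.    -0.013] 0.001
pos [0.5368 0.1958 0.1673] yaw 3.2 q [0.14 0.25 1.68 0.   1.22 0.09] t 5.0 -> shares [-0.645  0.001  0.587] 0.001
```

```bash
python3 -m handwheel '[[[-0.645,0,0,0],[-0.645,0,0,0],[-0.645,0,0,0],[-0.645,0,0,0],[-0.645,0,0.3,0],[-0.645,0,0.5,0],[-0.645,0,0.58,0],[-0.645,0,0.595,0],[-0.645,0,0.595,0]]]'
python3 - <<'E'
from h import *
go(.544,.067,.048,3.1)
E
```

```text
time_s: 6.12
eef_pos: [0.5455, 0.0674, 0.0507]
eef_rot: [0.001, 0.688, 0.726, 0.001]
wrist_force: [0.4, -0.7, -1.1]
opening: 0.688
grasp_force: 64.7
pos [0.5455 0.0674 0.0507] yaw 3.1 q [-0.09  0.37  1.8   0.    0.97 -0.15] t 6.125 -> shares [-0.002 -0.008  0.013] -0.0
```

```bash
python3 -m handwheel '[[[0,-0.006,0.014,0],[0,-0.006,0.016,0],[0,-0.006,0.016,0]]]'
python3 -m handwheel '[[[0,0,0,0],[0,0,0,0],[0,0,0,0],[0,0,0,0],[0,0,-0.3,0],[0,0,-0.6,0],[0,0,-0.6,0],[0,0,-0.6,0]]]' 75
python3 - <<'E'
from h import *
T=cam("top");S=cam("scene")
for g in[(.544,.067),(.394,.335),(.395,-.319),(.616,-.324)]: print(tops(T,g),tops(S,g))
go(.394,.335,.17,64)
E
```

```text
time_s: 6.5
eef_pos: [0.5433, 0.0669, 0.0466]
eef_rot: [0.0, 0.688, 0.726, 0.0]
wrist_force: [-0.2, -0.1, -0.8]
opening: 0.685
grasp_force: 64.7
time_s: 7.5
eef_pos: [0.5428, 0.067, 0.1659]
eef_rot: [0.0, 0.688, 0.726, 0.0]
wrist_force: [-0.2, -0.4, -0.8]
opening: 0.878
grasp_force: 0.0
[5.3800e-01 1.1300e-01 6.0000e-02 4.4000e-02 2.5000e-02 3.4012e+01] [0.544 0.075 0.064 0.063 0.077 2.472]
[3.9300e-01 3.3700e-01 4.7000e-02 5.8000e-02 5.7000e-02 6.2906e+01] [3.950e-01 3.350e-01 4.600e-02 5.900e-02 5.800e-02 5.251e+01]
[ 3.9500e-01 -3.1700e-01  4.7000e-02  5.7000e-02  5.8000e-02  4.8061e+01] [ 3.9500e-01 -3.2200e-01  4.6000e-02  6.3000e-02  5.8000e-02  6.1643e+01]
[ 6.1600e-01 -3.2300e-01  4.7000e-02  5.8000e-02  6.1000e-02  5.1291e+01] [ 6.1600e-01 -3.2500e-01  4.6000e-02  6.2000e-02  5.8000e-02  5.1939e+01]
pos [0.5418 0.067  0.1644] yaw 3.0 q [-0.09  0.2   1.75 -0.    1.2  -0.15] t 7.6 -> shares [ 1.377 -0.667 -0.025] -0.709
```

```bash
python3 -m handwheel '[[[0.7,-0.333,-0.02,-0.2],[0.7,-0.333,-0.02,-0.71],[0.7,-0.333,-0.02,-0.71],[0.7,-0.333,-0.02,-0.71],[0.7,-0.333,-0.02,-0.71],[0.7,-0.333,-0.02,-0.71],[0.7,-0.333,-0.02,-0.71],[0.7,-0.333,-0.02,-0.71]]]' 85
python3 - <<'E'
from h import *
go(.394,.335,.12,64);go(.394,.335,.026,64)
E
```

```text
time_s: 8.6
eef_pos: [0.4686, 0.2031, 0.1691]
eef_rot: [-0.001, 0.226, 0.974, -0.0]
wrist_force: [-0.0, 0.1, -0.4]
opening: 0.996
grasp_force: 0.0
pos [0.4686 0.2031 0.1691] yaw 63.9 q [ 0.18  0.12  1.83 -0.    1.2  -0.94] t 8.6 -> shares [0.625 0.429 0.246] -0.001
pos [0.4686 0.2031 0.1691] yaw 63.9 q [ 0.18  0.12  1.83 -0.    1.2  -0.94] t 8.6 -> shares [0.624 0.429 0.716] -0.001
```

```bash
python3 -m handwheel '[[[0.625,0.429,0,0],[0.625,0.429,0,0],[0.625,0.429,0,0],[0.625,0.429,0,0],[0.625,0.429,0.2,0],[0.625,0.429,0.4,0],[0.625,0.429,0.6,0],[0.625,0.429,0.715,0],[0.625,0.429,0.715,0],[0.625,0.429,0.715,0]]]'
python3 -m handwheel '[[[0,0,0,0],[0,0,0,0],[0,0,0,0],[0,0,0,0],[0,0,0,0],[0,0,0,0],[0,0,0,0],[0,0,0,0]]]' 45
python3 -m handwheel '[[[0,0,-0.2,0],[0,0,-0.4,0],[0,0,-0.7,0],[0,0,-0.7,0],[0,0,-0.7,0]]]'
python3 - <<'E'
from h import *
go(.548,-.009,.17,3.1)
E
```

```text
time_s: 9.85
eef_pos: [0.3954, 0.3349, 0.0279]
eef_rot: [0.0, 0.225, 0.974, 0.0]
wrist_force: [0.2, -0.0, 0.8]
opening: 0.992
grasp_force: 0.0
time_s: 10.85
eef_pos: [0.3955, 0.3356, 0.029]
eef_rot: [0.001, 0.224, 0.975, 0.001]
wrist_force: [-0.7, -1.1, 7.0]
opening: 0.673
grasp_force: 63.7
time_s: 11.48
eef_pos: [0.3941, 0.335, 0.1673]
eef_rot: [0.0, 0.224, 0.974, 0.0]
wrist_force: [0.0, 0.1, -1.3]
opening: 0.672
grasp_force: 64.7
pos [0.3941 0.335  0.1673] yaw 64.1 q [ 0.47  0.13  1.82 -0.    1.19 -0.64] t 11.475 -> shares [-1.444 -1.21  -0.014] 0.709
```

```bash
python3 -m handwheel '[[[-0.72,-0.6,-0.02,0.2],[-0.72,-0.6,-0.02,0.71],[-0.72,-0.6,-0.02,0.71],[-0.72,-0.6,-0.02,0.71],[-0.72,-0.6,-0.02,0.71],[-0.72,-0.6,-0.02,0.71],[-0.72,-0.6,-0.02,0.71],[-0.72,-0.6,-0.02,0.71],[-0.72,-0.6,-0.02,0.71]]]'
python3 - <<'E'
from h import *
go(.548,-.009,.17,3.1);go(.548,-.009,.05,3.1)
E
```

```text
time_s: 12.6
eef_pos: [0.471, 0.1642, 0.1707]
eef_rot: [-0.0, 0.688, 0.726, -0.0]
wrist_force: [-0.1, -0.3, -0.1]
opening: 0.67
grasp_force: 64.7
pos [0.471  0.1642 0.1707] yaw 3.1 q [ 0.1   0.09  1.86 -0.    1.2   0.04] t 12.6 -> shares [-0.886  0.337  0.003] 0.0
pos [0.471  0.1642 0.1707] yaw 3.1 q [ 0.1   0.09  1.86 -0.    1.2   0.04] t 12.6 -> shares [-0.886  0.338  0.603] 0.0
```

```bash
python3 -m handwheel '[[[-0.886,0.337,0,0],[-0.886,0.337,0,0],[-0.886,0.337,0,0],[-0.886,0.337,0,0],[-0.886,0.337,0.3,0],[-0.886,0.337,0.5,0],[-0.886,0.337,0.59,0],[-0.886,0.337,0.605,0],[-0.886,0.337,0.608,0],[-0.886,0.337,0.608,0]]]'
python3 -m handwheel '[[[0,0,0,0],[0,0,0,0],[0,0,0,0],[0,0,0,0],[0,0,0,0],[0,0,-0.3,0],[0,0,-0.6,0],[0,0,-0.6,0],[0,0,-0.6,0]]]' 75
python3 - <<'E'
from h import *
T=cam("top");S=cam("scene");save(S,"s2.png")
for g in[(.395,-.319),(.616,-.324)]: print(tops(T,g),tops(S,g))
go(.395,-.319,.17,3)
E
```

```text
time_s: 13.85
eef_pos: [0.5493, -0.0094, 0.0512]
eef_rot: [0.001, 0.688, 0.726, 0.001]
wrist_force: [-0.3, 1.1, -0.2]
opening: 0.672
grasp_force: 64.7
time_s: 14.98
eef_pos: [0.5477, -0.0091, 0.1693]
eef_rot: [-0.0, 0.688, 0.726, -0.0]
wrist_force: [-0.6, 0.9, -0.1]
opening: 0.876
grasp_force: 0.0
[ 3.9400e-01 -3.1800e-01  4.7000e-02  6.0000e-02  5.7000e-02  8.9299e+01] [ 0.395 -0.319  0.046  0.06   0.058 19.231]
[ 6.1600e-01 -3.2300e-01  4.6000e-02  5.8000e-02  6.0000e-02  5.1991e+01] [ 6.1500e-01 -3.2500e-01  4.6000e-02  6.4000e-02  5.8000e-02  5.2289e+01]
pos [ 0.5467 -0.0089  0.1677] yaw 3.0 q [-0.23  0.2   1.74  0.    1.21 -0.29] t 15.075 -> shares [-1.508 -0.84  -0.01 ] 0.0
```

View pics/s2.png

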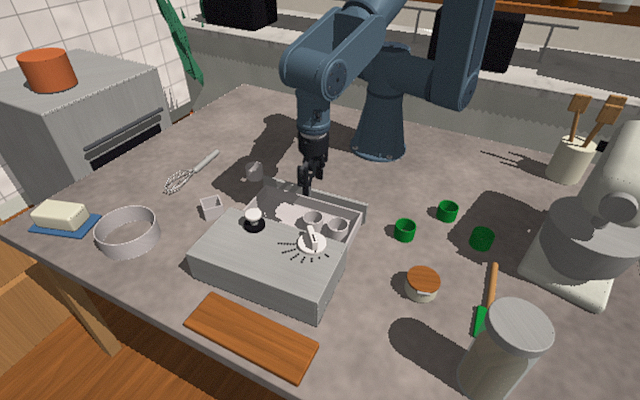

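The scene shows two rings standing in the drawer at (312,218) and (338,228), and ring C is untouched. Next is ring C.

```bash
python3 -m handwheel '[[[-0.75,-0.42,0,0],[-0.75,-0.42,0,0],[-0.75,-0.42,0,0],[-0.75,-0.42,0,0],[-0.75,-0.42,0,0]]]' 85
python3 -m handwheel '[[[-0.758,-0.42,0,0],[-0.758,-0.42,0,0],[-0.758,-0.42,0,0],[-0.758,-0.42,0,0],[-0.758,-0.42,0,0]]]'
python3 - <<'E'
from h import *
S=cam("scene");print(tops(S,(.395,-.319)))
go(.395,-.319,.028,3)
E
```

```text
time_s: 15.7
eef_pos: [0.4715, -0.1629, 0.1683]
eef_rot: [-0.001, 0.688, 0.725, 0.0]
wrist_force: [0.1, 0.5, 0.2]
opening: 0.998
grasp_force: 0.0
time_s: 16.32
eef_pos: [0.3967, -0.3178, 0.1688]
eef_rot: [-0.001, 0.688, 0.726, 0.0]
wrist_force: [0.3, -0.0, -0.4]
opening: 0.999
grasp_force: 0.0
[ 0.394 -0.32   0.046  0.062  0.058 32.508]
pos [ 0.3969 -0.3175  0.1689] yaw 3.1 q [-0.91  0.11  1.84  0.    1.19 -0.96] t 16.375 -> shares [-0.008 -0.01   0.705] 0.002
```

```bash
python3 -m handwheel '[[[-0.008,-0.01,0.3,0],[-0.008,-0.01,0.5,0],[-0.008,-0.01,0.65,0],[-0.008,-0.01,0.705,0],[-0.008,-0.01,0.705,0],[-0.008,-0.01,0.705,0]]]'
python3 -m handwheel '[[[0,0,0,0],[0,0,0,0],[0,0,0,0],[0,0,0,0],[0,0,0,0],[0,0,0,0],[0,0,0,0],[0,0,0,0]]]' 45
python3 -m handwheel '[[[0,0,-0.2,0],[0,0,-0.4,0],[0,0,-0.7,0],[0,0,-0.7,0],[0,0,-0.7,0]]]'
python3 - <<'E'
from h import *
go(.5525,-.085,.17,3.1)
E
```

```text
time_s: 17.12
eef_pos: [0.3953, -0.3216, 0.0298]
eef_rot: [0.001, 0.688, 0.726, -0.0]
wrist_force: [-0.2, 0.8, -0.8]
opening: 0.997
grasp_force: 0.0
time_s: 18.12
eef_pos: [0.3949, -0.3218, 0.0303]
eef_rot: [0.001, 0.688, 0.726, -0.0]
wrist_force: [-1.4, 2.9, 11.0]
opening: 0.679
grasp_force: 62.5
time_s: 18.75
eef_pos: [0.394, -0.3208, 0.1684]
eef_rot: [0.0, 0.688, 0.726, -0.0]
wrist_force: [-0.9, 0.6, -1.2]
opening: 0.682
grasp_force: 65.3
pos [ 0.394  -0.3208  0.1684] yaw 3.0 q [-0.92  0.11  1.84  0.    1.19 -0.97] t 18.75 -> shares [ 1.135  0.854 -0.008] -0.001
```

```bash
python3 -m handwheel '[[[0.567,0.427,0,0],[0.567,0.427,0,0],[0.567,0.427,0,0],[0.567,0.427,0,0]]]'
python3 -m handwheel '[[[0.568,0.427,0,0],[0.568,0.427,0,0],[0.568,0.427,0,0],[0.568,0.427,0,0],[0.568,0.427,0.3,0],[0.568,0.427,0.5,0],[0.568,0.427,0.57,0],[0.568,0.427,0.585,0],[0.568,0.427,0.59,0],[0.568,0.427,0.59,0]]]'
python3 - <<'E'
from h import *
go(.5525,-.085,.0505,3.1)
E
```

```text
time_s: 19.25
eef_pos: [0.473, -0.202, 0.1669]
eef_rot: [-0.001, 0.687, 0.726, -0.0]
wrist_force: [-0.6, 0.5, -1.4]
opening: 0.681
grasp_force: 65.3
time_s: 20.5
eef_pos: [0.5539, -0.0859, 0.0521]
eef_rot: [0.001, 0.688, 0.726, 0.001]
wrist_force: [1.0, 0.6, -1.7]
opening: 0.68
grasp_force: 65.2
pos [ 0.5539 -0.0859  0.0521] yaw 3.0 q [-0.37  0.39  1.77 -0.    0.98 -0.42] t 20.5 -> shares [ 0.005 -0.007  0.008] -0.001
```

```bash
python3 -m handwheel '[[[0.005,-0.007,0.008,0],[0.005,-0.007,0.008,0]]]'
python3 -m handwheel '[[[0,0,0,0],[0,0,0,0],[0,0,0,0],[0,0,0,0],[0,0,0,0],[0,0,-0.3,0],[0,0,-0.6,0],[0,0,-0.6,0],[0,0,-0.6,0]]]' 75
python3 - <<'E'
from h import *
T=cam("top");S=cam("scene")
for g in[(.616,-.324)]: print(tops(T,g),tops(S,g))
go(.615,-.324,.17,52)
E
```

```text
time_s: 20.75
eef_pos: [0.5515, -0.0842, 0.0494]
eef_rot: [0.0, 0.688, 0.726, 0.0]
wrist_force: [-0.6, -0.6, 0.7]
opening: 0.679
grasp_force: 65.5
time_s: 21.88
eef_pos: [0.5511, -0.0843, 0.1687]
eef_rot: [0.0, 0.688, 0.726, 0.0]
wrist_force: [0.3, -0.1, -0.4]
opening: 0.881
grasp_force: 0.0
[ 6.1600e-01 -3.2300e-01  4.7000e-02  5.8000e-02  6.0000e-02  5.2911e+01] [ 6.15e-01 -3.26e-01  4.60e-02  6.60e-02  5.80e-02  5.18e+01]
pos [ 0.5502 -0.0839  0.1671] yaw 3.0 q [-0.36  0.22  1.72  0.    1.21 -0.42] t 21.975 -> shares [-1.216  0.26  -0.017] -0.57
```

```bash
python3 -m handwheel '[[[-0.6,0.13,-0.1,-0.1],[-0.6,0.13,-0.1,-0.57],[-0.6,0.13,-0.1,-0.57],[-0.6,0.13,-0.1,-0.57],[-0.6,0.13,-0.1,-0.57],[-0.6,0.13,-0.1,-0.57],[-0.6,0.13,-0.1,-0.57]]]' 85
python3 - <<'E'
from h import *
go(.6155,-.3245,.12,52)
E
```

```text
time_s: 22.85
eef_pos: [0.5832, -0.2025, 0.1878]
eef_rot: [-0.001, 0.327, 0.945, 0.0]
wrist_force: [-0.6, 0.8, -0.5]
opening: 0.993
grasp_force: 0.0
pos [ 0.5832 -0.2025  0.1878] yaw 51.9 q [-0.53  0.32  1.54 -0.    1.28 -1.43] t 22.85 -> shares [-0.504 -0.38   0.338] -0.002
```

```bash
python3 -m handwheel '[[[-0.504,-0.38,0,0],[-0.504,-0.38,0,0],[-0.504,-0.38,0.1,0],[-0.504,-0.38,0.3,0],[-0.504,-0.38,0.3,0],[-0.504,-0.38,0.3,0]]]'
python3 - <<'E'
from h import *
W=cam("wrist");save(W,"w2.png");print(tops(W,(.6155,-.3245)))
S=cam("scene");print(tops(S,(.6155,-.3245)))
go(.6155,-.3245,.028,52)
E
```

```text
time_s: 23.6
eef_pos: [0.6166, -0.3241, 0.1296]
eef_rot: [0.0, 0.325, 0.946, 0.0]
wrist_force: [0.3, 0.8, 0.3]
opening: 0.998
grasp_force: 0.0
[ 6.1800e-01 -3.2400e-01  4.5000e-02  5.8000e-02  5.9000e-02  5.2071e+01]
[ 6.1600e-01 -3.2500e-01  4.7000e-02  6.3000e-02  5.8000e-02  5.1871e+01]
pos [ 0.6174 -0.3249  0.1312] yaw 52.0 q [-0.65  0.54  1.35  0.    1.24 -1.56] t 23.7 -> shares [ 0.01  -0.005  0.516] 0.0
```

View pics/w2.png

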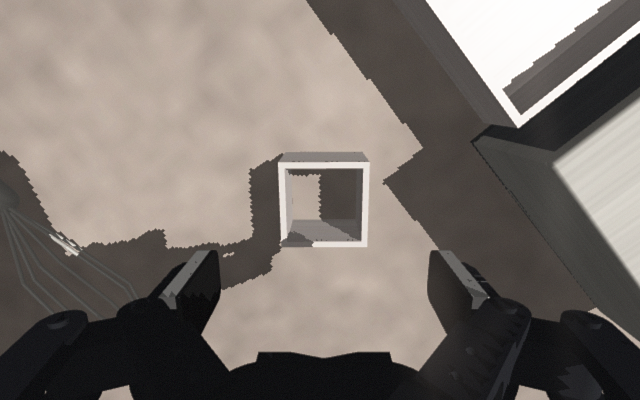

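The frame at (324,204) is square to the image and centred between the fingers, so I can pick it.

```bash
python3 -m handwheel '[[[0.006,0,0.2,0],[0.006,0,0.4,0],[0.006,0,0.515,0],[0.006,0,0.515,0],[0.006,0,0.515,0]]]'
python3 -m handwheel '[[[0,0,0,0],[0,0,0,0],[0,0,0,0],[0,0,0,0],[0,0,0,0],[0,0,0,0],[0,0,0,0],[0,0,0,0]]]' 45
python3 -m handwheel '[[[0,0,-0.2,0],[0,0,-0.4,0],[0,0,-0.75,0],[0,0,-0.75,0],[0,0,-0.75,0]]]'
python3 - <<'E'
from h import *
go(.5566,-.161,.17,3.1)
E
```

```text
time_s: 24.32
eef_pos: [0.6167, -0.3249, 0.028]
eef_rot: [0.001, 0.325, 0.946, -0.0]
wrist_force: [-0.7, 0.9, 0.9]
opening: 1.002
grasp_force: 0.0
time_s: 25.32
eef_pos: [0.6165, -0.3249, 0.028]
eef_rot: [0.002, 0.325, 0.946, -0.001]
wrist_force: [0.8, -0.3, 6.2]
opening: 0.669
grasp_force: 65.6
time_s: 25.95
eef_pos: [0.6155, -0.3241, 0.1765]
eef_rot: [0.001, 0.325, 0.946, -0.0]
wrist_force: [0.2, -0.3, -1.7]
opening: 0.665
grasp_force: 64.7
pos [ 0.6155 -0.3241  0.1765] yaw 52.0 q [-0.65  0.5   1.33 -0.    1.32 -1.56] t 25.95 -> shares [0.734 0.462 0.032] 0.569
```

```bash
python3 -m handwheel '[[[0.734,0.462,0,0.1],[0.734,0.462,0,0.57],[0.734,0.462,0,0.57],[0.734,0.462,0,0.57],[0.734,0.462,0,0.57],[0.734,0.462,0,0.57],[0.734,0.462,0,0.57],[0.734,0.462,0,0.57]]]'
python3 - <<'E'
from h import *
go(.5566,-.161,.0485,3.1)
E
```

```text
time_s: 26.95
eef_pos: [0.5562, -0.1608, 0.1752]
eef_rot: [-0.001, 0.688, 0.726, -0.0]
wrist_force: [-0.3, -1.2, -1.4]
opening: 0.668
grasp_force: 64.7
pos [ 0.5562 -0.1608  0.1752] yaw 3.1 q [-0.49  0.25  1.65  0.    1.23 -0.54] t 26.95 -> shares [-0.001  0.002  0.634] 0.0
```

```bash
python3 -m handwheel '[[[0,0.002,0.3,0],[0,0.002,0.5,0],[0,0.002,0.6,0],[0,0.002,0.63,0],[0,0.002,0.635,0],[0,0.002,0.635,0]]]'
python3 -m handwheel '[[[0,0,0,0],[0,0,0,0],[0,0,0,0],[0,0,0,0],[0,0,0,0],[0,0,-0.3,0],[0,0,-0.6,0],[0,0,-0.6,0],[0,0,-0.6,0]]]' 75
python3 -m handwheel '[[[0.8,-0.7,-0.3,0],[0.8,-0.7,-0.3,0],[0.8,-0.7,-0.3,0],[0.8,-0.7,-0.3,0],[0.8,-0.7,-0.3,0],[0.8,-0.7,-0.3,0]]]'
python3 - <<'E'
from h import *
T=cam("top");save(T,"t3.png")
im=cv2.resize(T["color"][95:285,190:440],None,fx=3.15,fy=3.15,interpolation=cv2.INTER_CUBIC)[:600,:800]
cv2.imwrite("pics/t3z.png",im[:,:,::-1])
go(.68,.056,.22,40)
E
```

```text
time_s: 27.7
eef_pos: [0.5581, -0.1614, 0.0505]
eef_rot: [0.001, 0.688, 0.726, 0.0]
wrist_force: [-0.2, 0.6, -1.4]
opening: 0.666
grasp_force: 64.7
time_s: 28.82
eef_pos: [0.5567, -0.1606, 0.1687]
eef_rot: [-0.0, 0.688, 0.726, -0.0]
wrist_force: [-0.4, 0.2, 0.2]
opening: 0.88
grasp_force: 0.0
time_s: 29.58
eef_pos: [0.4086, -0.0087, 0.2278]
eef_rot: [-0.001, 0.688, 0.726, -0.0]
wrist_force: [-0.1, -0.4, -0.1]
opening: 0.876
grasp_force: 0.0
pos [ 0.4087 -0.0089  0.2279] yaw 3.0 q [-0.31 -0.2   2.01 -0.    1.34 -0.37] t 29.625 -> shares [0.253 1.372 0.037] -0.43
```

View pics/t3z.png

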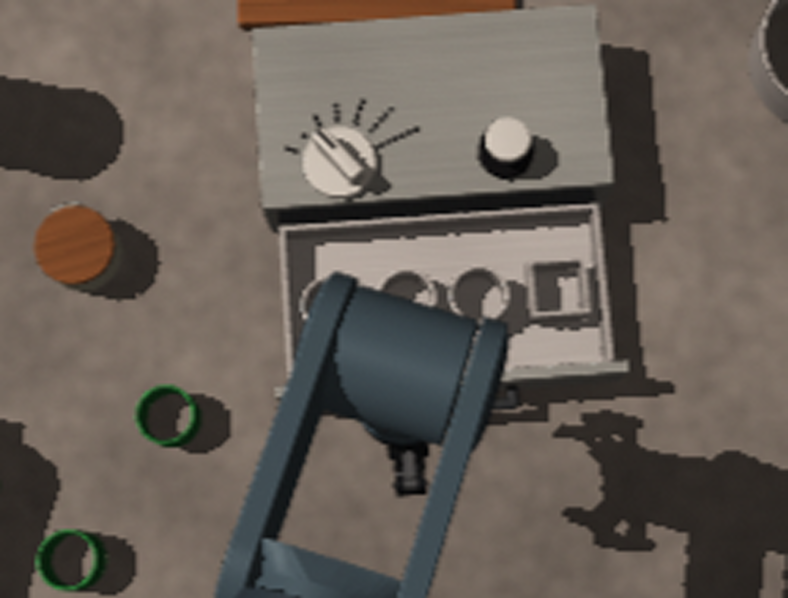

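All four pieces stand in the drawer at crop (320,300), (408,293), (480,293) and (557,290), with none stacked. I'll push the handle with closed fingers.

```bash
python3 -m handwheel '[[[0.22,-0.07,0,0],[0.22,-0.07,0,0],[0.22,-0.07,0,0],[0.22,-0.07,0,0],[0.22,-0.07,0,0],[0.22,-0.07,0,0]]]' 0
python3 - <<'E'
from h import *
go(.392,-.0557,.048,3.1)
E
```

```text
time_s: 30.38
eef_pos: [0.3925, 0.0344, 0.2289]
eef_rot: [-0.0, 0.688, 0.725, -0.0]
wrist_force: [0.3, 0.2, -0.2]
opening: 0.001
grasp_force: 0.0
pos [0.3925 0.0344 0.2289] yaw 3.0 q [-0.22 -0.24  2.04 -0.    1.34 -0.27] t 30.375 -> shares [-0.45  -0.026  0.904] -0.001
```

```bash
python3 -m handwheel '[[[-0.45,-0.026,0,0],[-0.45,-0.026,0,0],[-0.45,-0.026,0.3,0],[-0.45,-0.026,0.6,0],[-0.45,-0.026,0.8,0],[-0.45,-0.026,0.9,0],[-0.45,-0.026,0.904,0],[-0.45,-0.026,0.904,0]]]'
python3 -m handwheel '[[[0,0.05,0,0],[0,0.1,0,0],[0,0.13,0,0],[0,0.16,0,0],[0,0.18,0,0],[0,0.2,0,0]]]'
python3 - <<'E'
from h import *
go(.5,-.05,.048,3.1);o=ctrl.get_obs();print(o["wrist_force"])
E
```

```text
time_s: 31.38
eef_pos: [0.3926, -0.0558, 0.0489]
eef_rot: [0.001, 0.688, 0.726, 0.0]
wrist_force: [-0.8, -0.4, 0.8]
opening: 0.001
grasp_force: 0.0
time_s: 32.12
eef_pos: [0.4319, -0.0532, 0.048]
eef_rot: [-0.0, 0.688, 0.726, -0.0]
wrist_force: [-0.4, 0.4, 1.5]
opening: -0.001
grasp_force: 1.1
pos [ 0.4319 -0.0532  0.048 ] yaw 3.0 q [-0.4   0.16  2.08 -0.    0.9  -0.45] t 32.125 -> shares [-0.002  0.341 -0.   ] -0.001
[-0.40418696  0.41956779  1.53756403]
```

```bash
python3 -m handwheel '[[[0,0.03,0,0],[0,0.06,0,0],[0,0.1,0,0],[0,0.14,0,0],[0,0.18,0,0],[0,0.22,0,0],[0,0.26,0,0],[0,0.3,0,0],[0,0.33,0,0],[0,0.35,0,0]]]'
python3 -m handwheel '[[[0,0.03,0,0],[0,0.06,0,0],[0,0.1,0,0],[0,0.14,0,0],[0,0.18,0,0],[0,0.21,0,0],[0,0.24,0,0],[0,0.26,0,0],[0,0.28,0,0],[0,0.3,0,0]]]'
python3 - <<'E'
from h import *
S=cam("scene");save(S,"s4.png");p=cloud(S)
a=np.radians(3.1);Rm=np.array([[np.cos(a),np.sin(a)],[-np.sin(a),np.cos(a)]]);L=(p[...,:2]-np.array([.7376,-.037]))@Rm.T
m=(abs(L[...,1])<.16)&(abs(p[...,2]-.085)<.005)&(L[...,0]<-.1)&(abs(L[...,1])>.07);print(np.percentile(L[m][:,0],[2,50,98]))
E
```

```text
time_s: 33.38
eef_pos: [0.5022, -0.0496, 0.0481]
eef_rot: [0.0, 0.688, 0.726, -0.0]
wrist_force: [-1.3, 1.1, 0.7]
opening: 0.001
grasp_force: 0.9
time_s: 34.62
eef_pos: [0.5619, -0.0464, 0.0481]
eef_rot: [-0.0, 0.688, 0.726, -0.0]
wrist_force: [-2.1, 0.2, 1.3]
opening: 0.0
grasp_force: 0.9
[-0.94327226 -0.13312902 -0.12629427]
```

View pics/s4.png

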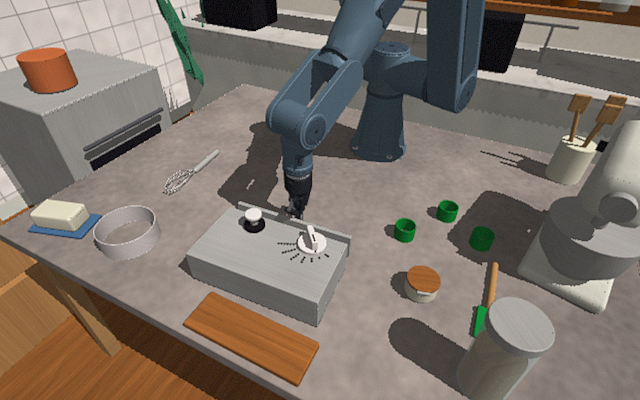

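The drawer is nearly in. Its front panel is about 28 mm from home.

```bash
python3 -m handwheel '[[[0,0.03,0,0],[0,0.06,0,0],[0,0.08,0,0],[0,0.1,0,0],[0,0.11,0,0],[0,0.12,0,0]]]'
python3 -m handwheel '[[[0,0.01,0,0],[0,0.02,0,0],[0,0.03,0,0],[0,0.03,0,0]]]'
```

```text
time_s: 35.42
eef_pos: [0.5852, -0.0451, 0.048]
eef_rot: [-0.001, 0.688, 0.726, -0.001]
wrist_force: [-6.5, -1.2, 4.8]
opening: -0.001
grasp_force: 3.4
time_s: 35.92
eef_pos: [0.5924, -0.0448, 0.0482]
eef_rot: [0.001, 0.688, 0.726, 0.001]
wrist_force: [0.6, 0.4, -0.1]
opening: 0.002
grasp_force: 0.0
```

```bash
python3 -m handwheel '[[[0,0.01,0,0],[0,0.015,0,0],[0,0.02,0,0],[0,0.02,0,0]]]'
```

```text
time_s: 36.42
eef_pos: [0.5945, -0.0447, 0.048]
eef_rot: [-0.001, 0.688, 0.726, -0.001]
wrist_force: [-7.2, -1.3, 4.4]
opening: -0.001
grasp_force: 3.9
```

```bash
python3 -m handwheel '[[[0,0.01,0,0],[0,0.02,0,0],[0,0.02,0,0]]]'
python3 -m handwheel '[[[0,-0.3,0,0],[0,-0.5,0,0],[0,-0.6,-0.5,0],[0,-0.6,-0.95,0],[0,-0.6,-0.95,0],[0,-0.6,-0.95,0],[0,-0.6,-0.95,0]]]'
python3 - <<'E'
from h import *
a=np.radians(3.1);Rm=np.array([[np.cos(a),np.sin(a)],[-np.sin(a),np.cos(a)]])
T=cam("top")
for C in(T,cam("scene")):
    p=cloud(C);L=(p[...,:2]-np.array([.7376,-.037]))@Rm.T
    m=(abs(L[...,1])<.16)&(abs(p[...,2]-.085)<.005)&(L[...,0]<-.08)&(L[...,0]>-.3)&(abs(L[...,1])>.07);print(m.sum(),np.percentile(L[m][:,0],[2,50,98]))
im=cv2.resize(T["color"][110:180,260:400],None,fx=5,fy=5,interpolation=cv2.INTER_CUBIC);cv2.imwrite("pics/t5.png",im[:,:,::-1])
go(.62,.05,.24,40)
E
```

```text
time_s: 36.8
eef_pos: [0.595, -0.0445, 0.0475]
eef_rot: [-0.004, 0.688, 0.726, -0.004]
wrist_force: [-19.8, -3.5, 14.4]
opening: 0.003
grasp_force: 11.3
time_s: 37.67
eef_pos: [0.48, -0.0507, 0.2381]
eef_rot: [0.001, 0.688, 0.726, 0.0]
wrist_force: [-0.7, 0.2, 0.0]
opening: -0.001
grasp_force: 0.0
206 [-0.10743125 -0.10096067 -0.09394985]Traceback (most recent call last):
  File "<stdin>", line 6, in <module>
    return _quantile_unchecked(
        a, q, axis, out, overwrite_input, method, keepdims, weights)
    return _ureduce(a,
                    func=_quantile_ureduce_func,
    ...<5 lines>...
                    overwrite_input=overwrite_input,
                    method=method)
    r = func(a, **kwargs)
    result = _quantile(arr,
                       quantiles=q,
    ...<2 lines>...
                       out=out,
                       weights=wgt)
    slices_having_nans = np.isnan(arr[-1, ...])
                                  ~~~^^^^^^^^^
IndexError: index -1 is out of bounds for axis 0 with size 0
```

Run:
```python
from h import *
go(.677,.056,.25,40)
```

```text
pos [ 0.4789 -0.0504  0.2362] yaw 3.0 q [-0.35 -0.03  1.84  0.    1.34 -0.4 ] t 37.775 -> shares [ 0.479  1.017 -0.071] -0.43
```

```bash
python3 -m handwheel '[[[0.479,1,-0.07,-0.1],[0.479,1,-0.07,-0.43],[0.479,1,-0.07,-0.43],[0.479,1,-0.07,-0.43],[0.479,1,-0.07,-0.43],[0.479,1,-0.07,-0.43],[0.479,1,-0.07,-0.43]]]' 40
python3 - <<'E'
from h import *
W=cam("wrist");save(W,"w5.png");np.save("w5.npy",W,allow_pickle=True)
print(proj(W,[.6766,.0563,.111]));p=cloud(W)
m=(p[...,2]>.135)&(p[...,2]<.15)&(np.linalg.norm(p[...,:2]-[.677,.056],axis=2)<.045);print(cv2.minAreaRect(p[m][:,:2].astype(np.float32)),np.median(p[m][:,2]))
go(.677,.056,.25,40)
E
```

```text
time_s: 38.65
eef_pos: [0.6734, 0.0548, 0.2514]
eef_rot: [-0.001, 0.423, 0.906, -0.0]
wrist_force: [1.3, 0.3, 0.5]
opening: 0.463
grasp_force: 0.0
[326.79617522 185.74553437]
((0.6785333156585693, 0.05547153204679489), (0.05962429195642471, 0.016634277999401093), 41.08882522583008) 0.1403235959099567
pos [0.6736 0.0548 0.2519] yaw 39.9 q [-0.09  0.39  1.32 -0.    1.43 -0.79] t 38.7 -> shares [-0.006  0.017  0.01 ] -0.001
```

View pics/w5.png

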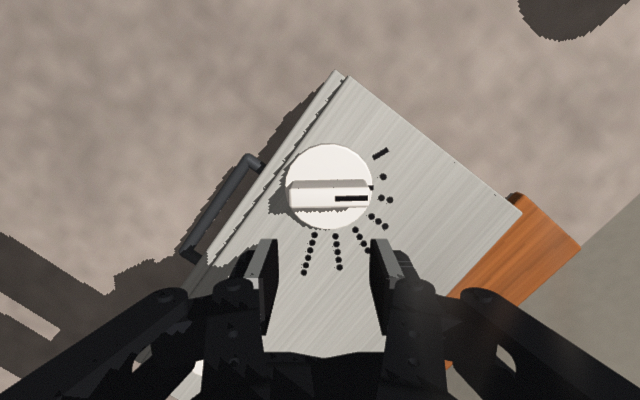

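Run:
```python
from h import *
W=np.load("w5.npy",allow_pickle=True).item()
T=np.load("top0.npy",allow_pickle=True).item()
c0=np.array([.6775,.056])
for nm,C,sc in(("W",W,1),):
    g=C["color"].max(2).astype(int);p=cloud(C)
    bw=((g<60)&(abs(p[...,2]-.1)<.006)).astype(np.uint8)
    n,l,s,ce=cv2.connectedComponentsWithStats(bw)
    out=[]
    for i in range(1,n):
        if 4<s[i,4]<200:
            q=ray(C,*ce[i],.1)[:2]-c0;r=np.hypot(*q)
            if r<.09: out.append((round(np.degrees(np.arctan2(q[1],q[0])),1),round(r,4),s[i,4]))
    for o in sorted(out,reverse=True): print(o)
im=cv2.resize(W["color"][130:290,260:420],None,fx=3.7,fy=3.7,interpolation=cv2.INTER_CUBIC);cv2.imwrite("pics/w5z.png",im[:,:,::-1])
```

```text
(np.float64(70.5), np.float64(0.05), np.int32(65))
(np.float64(47.4), np.float64(0.0466), np.int32(27))
(np.float64(25.1), np.float64(0.0546), np.int32(23))
(np.float64(25.0), np.float64(0.047), np.int32(24))
(np.float64(2.8), np.float64(0.0548), np.int32(22))
(np.float64(2.7), np.float64(0.0625), np.int32(24))
(np.float64(2.6), np.float64(0.0474), np.int32(22))
(np.float64(-19.5), np.float64(0.0625), np.int32(22))
(np.float64(-19.6), np.float64(0.0551), np.int32(22))
(np.float64(-19.6), np.float64(0.0476), np.int32(23))
(np.float64(-19.7), np.float64(0.0699), np.int32(23))
(np.float64(-41.8), np.float64(0.0476), np.int32(21))
(np.float64(-41.9), np.float64(0.0551), np.int32(22))
(np.float64(-42.0), np.float64(0.0628), np.int32(22))
(np.float64(-42.1), np.float64(0.0775), np.int32(22))
(np.float64(-42.1), np.float64(0.0699), np.int32(21))
(np.float64(-64.1), np.float64(0.0474), np.int32(23))
(np.float64(-64.3), np.float64(0.0621), np.int32(21))
(np.float64(-64.3), np.float64(0.0546), np.int32(21))
(np.float64(-64.4), np.float64(0.0697), np.int32(22))
(np.float64(-64.6), np.float64(0.0846), np.int32(21))
(np.float64(-64.6), np.float64(0.0771), np.int32(20))
```

View pics/w5z.png

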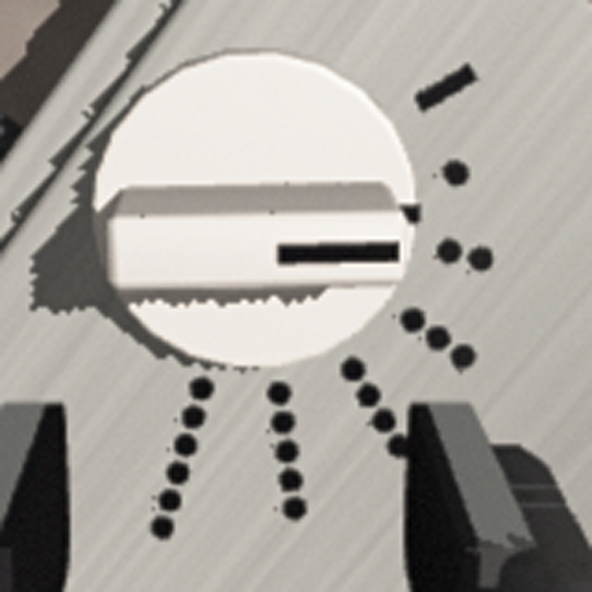

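Mark 4, the four-dot row, lies at -19.6° and the pointer is at about 41°, so the turn is about -60.6°. The marks fit a 0.4 rad spacing from the bar at 70.5°.

```bash
python3 -m handwheel '[[[-0.01,0.02,0,1],[-0.01,0.02,0,1],[-0.01,0.02,0,1],[-0.01,0.02,0,1],[-0.01,0.02,0,1],[-0.01,0.02,0,1],[-0.01,0.02,0,1],[-0.01,0.02,0,1],[-0.01,0.02,0,1],[-0.01,0.02,0,1]]]' 45
python3 - <<'E'
from h import *
go(.6775,.056,.124,-49)
E
```

```text
time_s: 39.95
eef_pos: [0.6786, 0.0562, 0.2524]
eef_rot: [0.0, 0.926, 0.376, 0.0]
wrist_force: [-0.2, 0.4, 0.4]
opening: 0.529
grasp_force: 0.0
pos [0.6786 0.0562 0.2524] yaw -45.8 q [-0.09  0.4   1.3  -0.    1.44  0.71] t 39.95 -> shares [-0.005 -0.003  0.642] 0.037
```

```bash
python3 -m handwheel '[[[-0.005,-0.003,0.2,0.037],[-0.005,-0.003,0.4,0.037],[-0.005,-0.003,0.55,0.037],[-0.005,-0.003,0.62,0.037],[-0.005,-0.003,0.642,0.037],[-0.005,-0.003,0.642,0.037]]]'
python3 -m handwheel '[[[0,0,0,0],[0,0,0,0],[0,0,0,0],[0,0,0,0],[0,0,0,0],[0,0,0,0],[0,0,0,0],[0,0,0,0]]]' 5
python3 - <<'E'
from h import *
go(.6775,.056,.124,-109.6)
E
```

```text
time_s: 40.7
eef_pos: [0.6784, 0.0562, 0.1248]
eef_rot: [0.0, 0.937, 0.349, 0.001]
wrist_force: [-0.3, -0.5, -0.5]
opening: 0.523
grasp_force: 0.0
time_s: 41.7
eef_pos: [0.6785, 0.0562, 0.1252]
eef_rot: [0.0, 0.937, 0.349, 0.001]
wrist_force: [-0.5, -1.1, 6.4]
opening: 0.173
grasp_force: 59.5
pos [0.6785 0.0562 0.1252] yaw -49.1 q [-0.09  0.52  1.41 -0.    1.22  0.77] t 41.7 -> shares [-0.004 -0.002  0.006] 0.704
```

```bash
python3 -m handwheel '[[[0,0,0,0.1],[0,0,0,0.2],[0,0,0,0.3],[0,0,0,0.4],[0,0,0,0.5],[0,0,0,0.6],[0,0,0,0.66],[0,0,0,0.705],[0,0,0,0.705],[0,0,0,0.705]]]'
python3 -m handwheel '[[[0,0,0,0],[0,0,0,0],[0,0,0,0],[0,0,0,0],[0,0,-0.2,0],[0,0,-0.6,0],[0,0,-0.6,0],[0,0,-0.6,0]]]' 45
python3 - <<'E'
from h import *
W=cam("wrist");save(W,"w6.png");p=cloud(W)
m=(p[...,2]>.135)&(p[...,2]<.15)&(np.linalg.norm(p[...,:2]-[.677,.056],axis=2)<.045);print(cv2.minAreaRect(p[m][:,:2].astype(np.float32)))
go(.6858,-.108,.24,-70)
E
```

```text
time_s: 42.95
eef_pos: [0.6786, 0.0552, 0.1252]
eef_rot: [0.001, 0.985, -0.171, 0.001]
wrist_force: [-0.5, -3.7, 5.0]
opening: 0.174
grasp_force: 59.6
time_s: 43.95
eef_pos: [0.6785, 0.0563, 0.2455]
eef_rot: [-0.0, 0.985, -0.171, 0.002]
wrist_force: [-0.0, 0.2, -0.4]
opening: 0.529
grasp_force: 0.0
((0.6793302297592163, 0.05549299716949463), (0.015933336690068245, 0.059639643877744675), 70.73712158203125)
pos [0.6774 0.0564 0.243 ] yaw -109.7 q [-0.09  0.41  1.31 -0.    1.42  1.82] t 44.0 -> shares [0.317 0.759 0.015] -0.462
```

View pics/w6.png

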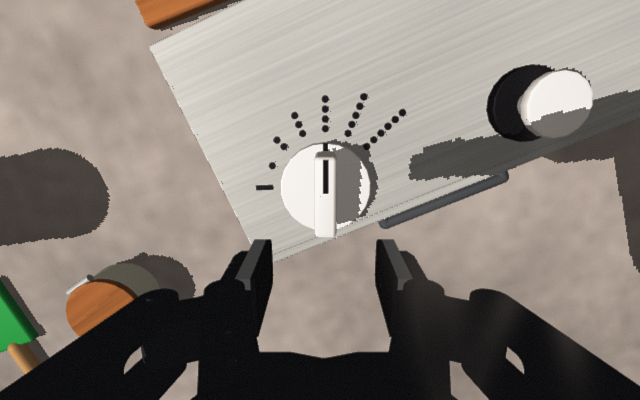

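The pointer lies on the four-dot row at column 325, so the dial reads mark 4. Now the plunger.

```bash
python3 -m handwheel '[[[0.32,0.765,0,0],[0.32,0.765,0,0],[0.32,0.765,0,0],[0.32,0.765,0,0],[0.32,0.765,0,0],[0.32,0.765,0,0]]]' 0
python3 - <<'E'
from h import *
go(.6862,-.109,.165);go(.6862,-.109,.134)
E
```

```text
time_s: 44.75
eef_pos: [0.6859, -0.1076, 0.2426]
eef_rot: [-0.0, 0.985, -0.17, -0.001]
wrist_force: [-0.5, -1.1, 0.1]
opening: -0.002
grasp_force: 0.0
pos [ 0.6859 -0.1076  0.2426] yaw -109.6 q [-0.33  0.44  1.27  0.    1.43  1.59] t 44.75 -> shares [0.004 0.006 0.388] 0
pos [ 0.6859 -0.1076  0.2426] yaw -109.6 q [-0.33  0.44  1.27  0.    1.43  1.59] t 44.75 -> shares [0.005 0.006 0.543] 0
```

```bash
python3 -m handwheel '[[[0.005,0.006,0.2,0],[0.005,0.006,0.388,0],[0.005,0.006,0.45,0],[0.005,0.006,0.49,0],[0.005,0.006,0.52,0],[0.005,0.006,0.54,0],[0.005,0.006,0.545,0],[0.005,0.006,0.545,0]]]'
```

```text
time_s: 45.75
eef_pos: [0.6878, -0.1104, 0.1375]
eef_rot: [-0.0, 0.985, -0.171, 0.001]
wrist_force: [-4.7, 2.9, 8.3]
opening: -0.0
grasp_force: 3.7
```

```bash
python3 -m handwheel '[[[0,0,0.02,0],[0,0,0.04,0],[0,0,0.04,0]]]'
python3 -m handwheel '[[[0,0,0.02,0],[0,0,0.03,0],[0,0,0.03,0],[0,0,0.03,0]]]'
```

```text
time_s: 46.12
eef_pos: [0.6884, -0.1105, 0.1339]
eef_rot: [0.0, 0.985, -0.171, 0.002]
wrist_force: [-14.3, 4.8, 27.5]
opening: 0.005
grasp_force: 13.2
time_s: 46.62
eef_pos: [0.6889, -0.1107, 0.1335]
eef_rot: [0.001, 0.985, -0.171, 0.003]
wrist_force: [-26.8, 8.4, 52.2]
opening: 0.002
grasp_force: 26.3
```

Force rises steeply at a TCP height of 0.1335, where the fingertip is at about 0.126, so the plunger is at the bottom. Release and check.

```bash
python3 -m handwheel '[[[0,0,-0.2,0],[0,0,-0.6,0],[0,0,-0.6,0],[0,0,-0.6,0]]]'
python3 -m handwheel '[[[0,-0.9,-0.1,0],[0,-0.9,-0.1,0],[0,-0.9,-0.1,0],[0,-0.9,-0.1,0],[0,-0.9,-0.1,0]]]'
python3 -m handwheel '[[[-0.8,-0.6,0,0],[-0.8,-0.6,0,0],[-0.8,-0.6,0,0],[-0.8,-0.6,0,0],[-0.8,-0.6,0,0]]]'
python3 - <<'E'
from h import *
T=cam("top");S=cam("scene");save(S,"s7.png")
a=np.radians(3.1);Rm=np.array([[np.cos(a),np.sin(a)],[-np.sin(a),np.cos(a)]])
for C in(T,S):
    p=cloud(C);L=(p[...,:2]-np.array([.7376,-.037]))@Rm.T;z=p[...,2]
    t=(np.linalg.norm(L-[-.055,-.07],axis=2)<.025);print("plunger top",np.percentile(z[t],80))
    t=(np.linalg.norm(L-[-.055,.095],axis=2)<.04)&(z>.132)&(z<.15);print("bar",cv2.minAreaRect(p[t][:,:2].astype(np.float32)))
    m=(abs(L[...,1])<.165)&(abs(z-.085)<.005)&(L[...,0]<-.08)&(L[...,0]>-.3);print("front",m.sum(),L[m][:,0].mean() if m.any() else 0)
im=cv2.resize(T["color"][80:290,150:450],None,fx=2.6,fy=2.6,interpolation=cv2.INTER_CUBIC);cv2.imwrite("pics/t7.png",im[:,:,::-1])
print(ctrl.get_obs()["wrist_force"],ctrl.get_obs()["eef_pos"])
E
```

```text
time_s: 47.12
eef_pos: [0.6882, -0.1112, 0.2438]
eef_rot: [0.0, 0.985, -0.171, 0.003]
wrist_force: [-0.1, -0.2, 0.0]
opening: 0.001
grasp_force: 0.0
time_s: 47.75
eef_pos: [0.7467, 0.0586, 0.258]
eef_rot: [0.0, 0.985, -0.171, -0.002]
wrist_force: [0.1, -0.7, 0.2]
opening: -0.003
grasp_force: 0.0
time_s: 48.38
eef_pos: [0.6372, 0.2247, 0.2602]
eef_rot: [0.0, 0.985, -0.171, -0.0]
wrist_force: [1.0, -0.9, -0.1]
opening: 0.001
grasp_force: 0.0
plunger top 0.14625601385160056
bar ((0.6762100458145142, 0.05626910179853439), (0.016191009432077408, 0.0586383119225502), 69.99536895751953)
front 396 -0.10139831202319509
plunger top 0.14700334421308003
bar ((0.6774178743362427, 0.05412666127085686), (0.018069488927721977, 0.05990327149629593), 69.94667053222656)
front 2 -0.10699042634399705
[ 0.84933442 -0.87142611 -0.17925359] [0.63827534 0.22345408 0.26025866]
```

View pics/t7.png

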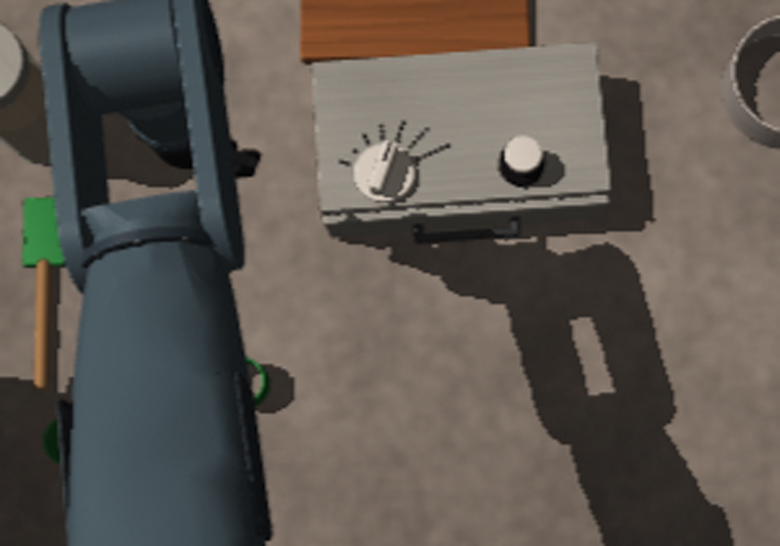

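View pics/s7.png

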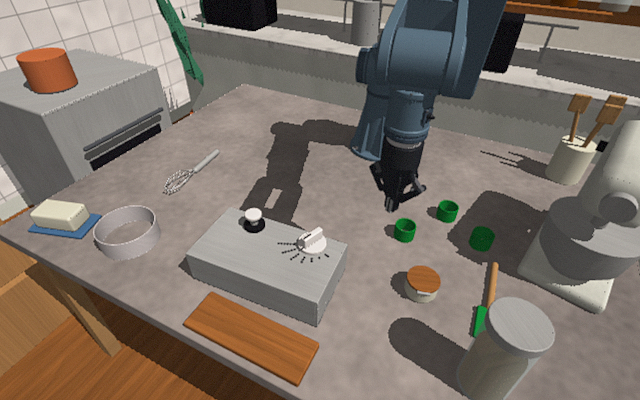

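The drawer is home, the dial is on mark 4 and the plunger is back up at 146 mm. No bare ring or frame is left on the counter, and the arm is clear of everything.

```bash
python3 -c "
from bench import ctrl
print(ctrl.hand_in())"
```

```text
the job is handed in; nothing more can be done
None
```

I handed the job in at about 48 s: the three rings and the one frame present stand unstacked in the closed drawer, the dial is on mark 4, and the start plunger was then pressed to the bottom and came back up.

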